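# Vent the resin vacuum chamber and crack its lid

## Task

Shut down the resin vacuum chamber: on its control box press down and release the round key, then the square key, then the oblong key, one at a time, with the lid still shut. Then take the lid's handle with the gripper, pull until the sticky seal lets go, and hold the lid still and only slightly open, its front edge about 4 cm above the rim, never throwing it wide open; finish while still holding it there. Leave everything else on the bench where it is.

Things in the scene. Friction and masses are not known exactly. Their poses are not given: they have to be found in the camera images.
- chamber: Vacuum chamber: open aluminium box with its lid shut on it, 180 mm (its x) by 200 mm (its y), 103 mm tall to the rim, fixed to the table. Origin at the centre of its underside; its x axis points from the handle side (front) to the hinge side (back), z up. It may stand left or right on the table, turned up to 0.3 rad.
- lid (a joint): Hinge angle of the lid, rad: 0 shut, growing as its front edge rises (0.21 = 40 mm gap; front edge 189 mm from the hinge). A 10 mm thick framed clear plate, 0.35 to 0.6 kg. A sticky seal at the front edge holds it shut: at the handle the pull peaks at some 10 to 20 N in the first 8 mm, then drops suddenly to 2 to 4 N (lid weight). Let go, it falls back to under 0.09.
- lid_handle (a point): Middle of the lid handle: a round black bar, 12 mm thick, along the lid's y axis, 100 mm long between two 10 mm posts; its centre is 35 mm above the lid's upper face, 148 mm above the table when shut, 44 mm behind the lid's front edge. Moves and turns with the lid (x to the hinge, y along the bar). The space under and around the bar is free.
- lid_hinge (a point): Middle of the lid's hinge line at the back of the chamber, 103 mm above the table; the line runs along the chamber's y axis. With the lid shut the handle bar is 145 mm towards the front (-x) of it and 45 mm above it.
- controller: Pump control box: white box 110 mm (its x) by 210 mm (its y) by 45 mm tall, fixed to the table. Origin at the centre of its underside, z up. The three keys stand on it in a row along its y axis, 62 mm apart, in an order that changes; same white plastic, told apart by shape.
- round_top (a point): Centre of the top face of the round key (round, 28 mm across), 58 mm above the table when up. It is pressed straight down and springs back; its cap stands 10 mm above the dark bezel round it.
- round_key (a joint): Travel of the round key in m: 0 up, 0.006 fully down. It takes about 1.3 N to start and 4.3 N to press fully down; pressed counts from 0.004.
- square_top (a point): Centre of the top face of the square key (square, 25 mm by 25 mm), 58 mm above the table when up. It is pressed straight down and springs back; its cap stands 10 mm above the dark bezel round it.
- square_key (a joint): Travel of the square key in m: 0 up, 0.006 fully down. It takes about 1.3 N to start and 4.3 N to press fully down; pressed counts from 0.004.
- oblong_top (a point): Centre of the top face of the oblong key (oblong, 46 mm (along the box's x) by 14 mm), 58 mm above the table when up. It is pressed straight down and springs back; its cap stands 10 mm above the dark bezel round it.
- oblong_key (a joint): Travel of the oblong key in m: 0 up, 0.006 fully down. It takes about 1.3 N to start and 4.3 N to press fully down; pressed counts from 0.004.
- jar: Bystander, to be left alone: small glass bead jar, 36 mm across, 55 mm tall, standing in the gap between chamber and control box.
- phone: Bystander, to be left alone: black phone, 72 x 146 x 8 mm, lying.
- pliers: Bystander, to be left alone: small blue-handled pliers lying flat, about 145 mm long, 10 mm thick.
- spool: Bystander, to be left alone: wooden thread spool, 36 mm across, 40 mm tall.
- scriber: Bystander, to be left alone: screwdriver-like scriber lying flat, about 150 mm long.
- beadtray: Bystander, to be left alone: open white bead tray, 90 x 120 x 22 mm.
- resin: Bystander, to be left alone: white plastic resin bottle, 52 mm across, 110 mm tall.

How it is judged (in metres and radians):
On the way, in this order (a step that is already met when the one before it is completed fails the run):
1. first, the round key alone is pressed down, the lid still shut (value of joint round_key above 0.004 m and value of joint lid below 0.03 rad and value of joint each of square_key, oblong_key below 0.0015 m), for 0.05 s.
2. second, the square key alone is pressed down, the lid still shut (value of joint square_key above 0.004 m and value of joint lid below 0.03 rad and value of joint each of round_key, oblong_key below 0.0015 m), for 0.05 s.
3. third, the oblong key alone is pressed down, the lid still shut (value of joint oblong_key above 0.004 m and value of joint lid below 0.03 rad and value of joint each of round_key, square_key below 0.0015 m), for 0.05 s.
4. the lid has broken free of its seal, lifted by the gripper (value of joint lid above 0.11 rad and contact force between the fingers and lid above 0.5 N), for 0.1 s.
At the end, for the whole second after the job is handed in: After the three keys were pressed in order and are up again, the gripper's fingers hold the lid (at least 0.5 N of contact) at rest at 0.11 to 0.33 rad, i.e. its front edge about 2 to 6 cm above the rim (all of step 4 and value of joint lid below 0.33 rad and velocity of joint lid between -0.05 and 0.05 rad/s and value of joint each of round_key, square_key, oblong_key below 0.0015 m); the arm keeps its last pose, push and grip.
It fails at once if the lid is thrown wide open (front edge over about 10 cm up) (value of joint lid above 0.55 rad).
It fails at once if two keys are down at once (value of joint each of round_key, square_key above 0.003 m or value of joint each of round_key, oblong_key above 0.003 m or value of joint each of square_key, oblong_key above 0.003 m).
It fails at once if a bystander is pushed more than 3 cm (distance of any of jar, phone, pliers, spool, scriber, beadtray, resin from where it was at the start of the episode above 0.03 m).
It also fails if it takes over 54 s, if anything falls off the work surface, if the arm or the gripper's body presses on something with over 40 N, if the wrist force passes 120 N, or if a joint passes its speed limit or range.

## Robot

A 6-joint arm with a two-finger parallel gripper is mounted at the origin on the work surface. World frame = base frame: x ahead of the robot, y to its left, z up, the work surface at z = 0. Lengths are in mm, angles in rad, forces in N, time in s.
With the tool pointing down it reaches from about 275 to 750 mm from the base axis. Payload 10.2 kg.
Tool frame: the origin (TCP) lies at the very end of the fingers, on their centre line; the grasp point (between the pads) lies 19 mm behind it; z points along the fingers, y is the line along which they close (so a half turn about z gives the same grasp; the last joint's range is limited). The gripper opens to 85 mm and grips with 20 to 120 N. Pads are 22 mm wide; open, the fingers measure 114 mm over their backs; the gripper's body (76 mm by 85 mm) begins 54 mm behind the grasp point. The pads swing forward as they close: fully open they stand 13 mm farther back than shut.
Start: joints at [0.892, 0.313, 1.498, -0, 1.331, -0.223], TCP at [231.108, 471.402, 231.294] pointing down, gripper open.
Joint ranges: [-2.94, 2.94], [-0.97, 2.17], [0.19, 2.56], [-1.23, 4.37], [0.02, 3.11], [-2.88, 2.88]. Speed limits (rad/s): [2.39, 2.39, 3.01, 3.14, 3.14, 3.14].

## Interface

Orientations are given as a unit quaternion [w, x, y, z].
In Python, from rig import ctrl, vision gives the robot as it stands. The module is installed in compiled form; this text tells all that it offers.
- The arm moves only by the tool play_rows, never from a script. Its arguments are lists of equal length, an entry for each row: "translation": the shift along the tool's x, y, z in m, a list of three; "rotation": the turn, a rotation vector about the tool's x, y, z in rad, a list of three; "gripper": the gripper's target within -1 to 1 (shut at 1, half-way at 0, fully open at -1). A call has 1 to 10 rows; each row is the pose to reach, as a shift and turn from the pose commanded when the call began, along the tool's axes at that moment; what a row does not reach only later rows make up. A row lasts 1/8 s, in which the tool goes at most 62.5 mm and 10.7 degrees, less where a joint would pass 70% of its speed; a pose out of reach is approached as far as the arm can. A call with a gripper value outside its range is refused whole. The fingers move at their own pace and stop on an object; "force" is the grip in N (left out, the last holds). Time passes only in rows, so rows that repeat a pose let the fingers close. It gives the time, the measured TCP pose, the force, the opening and the grip force at its end, in the units of the state.
- ctrl.sense(): the state, without advancing time (a new reading comes with each control period).
- vision.capture(name): name is "scene" or "side" or "wrist"; returns a dict with "pixels" (480x640x3 uint8, red, green, blue), "vfov" (degrees; the focal length in pixels is half the picture's height over the tangent of half this angle, whatever the lens; pixels are square), "cx", "cy" (the principal point, pixels), "k1" (the pictures are not rectified: a ray, as slopes to the right and down, at radius r is drawn at 1 + k1 r^2 times it, then the intrinsics apply), "rvec" (rotation vector, rad) and "tvec" (3), from world to camera coordinates, as OpenCV has them; the wrist camera has in their place "mount" (4x4, takes a point from camera to tool coordinates, whose origin is the TCP and whose axes are the flange's). Camera axes: x right, y down, z forward; pixel columns grow to the right and rows downward; lengths in mm; the calibration is good to about 2 mm. A picture is of the moment at which its call begins: read the wrist's pose just before it. There is no depth.
- ctrl.finish_job(): hands the job in; it is judged then, once.
The state is a dict: "time_s": time; "joints": joint angles; "dq": joint speeds; "tau": joint torques, N m; "eef_pos": TCP position; "ee_rot": TCP orientation; "force": force on the tool from outside, world axes, zero at the start; "wrist_torque": the same for the moment, N m; "grip_width": opening from 0.0 (shut) to 1.0 (fully open); "grip_force": force on a finger pad.
Only numpy, scipy, OpenCV 4.12 (cv2) and the standard library are available. Lean on these libraries where they do the work, as an engineer would, in place of code of your own. Each camera call takes 0.05 s, during which the arm holds its last target. There are 200 camera calls.

## Working session

There is one attempt and no reset: what is moved stays moved. The work goes in short steps, Python scripts to look and compute and a tool call to move; the robot and the scene stay as the last step left them, time stands still between calls to the robot, and variables do not carry over. Pictures are saved under pics/ and viewed, at most 10 in all, crops included, and the job is handed in when it is done.

Besides the shell and the picture viewer there is one more tool, called after "Request:" as a command line: name --argument value ..., lists and objects as JSON in quotes. play_rows: Moves the arm, as the interface text tells. Its arguments: {"type":"object","properties":{"translation":{"type":"array"},"rotation":{"type":"array"},"gripper":{"type":"array"},"force":{"type":"number"}},"required":["translation","rotation","gripper"]}

```bash
mkdir -p pics; cat > h.py <<'E'
import numpy as np, cv2
from scipy.spatial.transform import Rotation as R
from rig import ctrl, vision
def cap(n,f=None):
    s=ctrl.sense(); c=vision.capture(n); c['s']=s
    if f: cv2.imwrite('pics/'+f+'.png',c['pixels'][:,:,::-1])
    return c
def pose(c):
    if 'mount' in c:
        q=c['s']['ee_rot']; T=np.eye(4); T[:3,:3]=R.from_quat([q[1],q[2],q[3],q[0]]).as_matrix(); T[:3,3]=c['s']['eef_pos']
        M=T@np.array(c['mount']); return M[:3,:3],M[:3,3]
    Rm=R.from_rotvec(np.ravel(c['rvec'])).as_matrix(); return Rm.T,-Rm.T@np.ravel(c['tvec'])
def ray(c,u,v):
    f=240/np.tan(np.radians(c['vfov'])/2); d=np.array([(u-c['cx'])/f,(v-c['cy'])/f]); s=d.copy()
    for _ in range(20): s=d/(1+c['k1']*(s@s))
    A,o=pose(c); return o,A@np.array([s[0],s[1],1])
def onz(c,u,v,z):
    o,d=ray(c,u,v); return (o+d*(z-o[2])/d[2]).round(1)
def save(c,f):
    import pickle; pickle.dump({k:v for k,v in c.items()},open(f,'wb'))
E
python3 - <<'E'
from h import *
for n in('scene','side','wrist'):
    c=cap(n,n+'1'); save(c,n+'1.pkl'); A,o=pose(c); print(n,c['vfov'],c['k1'],o.round(),A[:,2].round(2))
print(c['mount']); print(ctrl.sense())
E
```

```text
scene 42.2189797644557 -0.015694328620968447 [1315.   97. 1211.] [-0.57 -0.08 -0.82]
side 43.67953798585616 -0.10345822099234721 [ 402. 1129. 1364.] [ 0.08 -0.67 -0.74]
wrist 66.1099419350171 -0.006505473247585948 [170. 502. 374.] [ 0.24 -0.12 -0.96]
[[-2.77094239e-04 -9.63000733e-01 -2.69498628e-01  6.81625360e+01]
 [ 9.99999910e-01 -3.53756538e-04  2.35895789e-04  1.09133383e+00]
 [-3.22504720e-04 -2.69498539e-01  9.63000744e-01 -1.43412495e+02]
 [ 0.00000000e+00  0.00000000e+00  0.00000000e+00  1.00000000e+00]]
{'time_s': 0.15, 'joints': array([ 8.91610100e-01,  3.13336339e-01,  1.49821034e+00, -1.27760670e-05,
        1.33100403e+00, -2.23429375e-01]), 'dq': array([ 2.03351989e-03, -9.24150826e-05, -3.48125339e-03, -6.91599566e-04,
       -1.07119129e-03, -1.26282418e-03]), 'tau': array([ 2.42838840e-03, -4.12364638e+01, -2.59799051e+01, -5.18542197e-05,
        3.25446032e-03, -5.14955195e-05]), 'eef_pos': array([230.9887844 , 471.25815422, 230.87859375]), 'ee_rot': array([-2.03341242e-04,  2.25909800e-01,  9.74148106e-01, -4.33772486e-04]), 'force': array([-0.46621138, -0.88848457,  0.17031127]), 'wrist_torque': array([-0.0540888 ,  0.01728247, -0.03199206]), 'grip_force': 0.0, 'grip_width': 1.0017397737360683}
```

View pics/scene1.png

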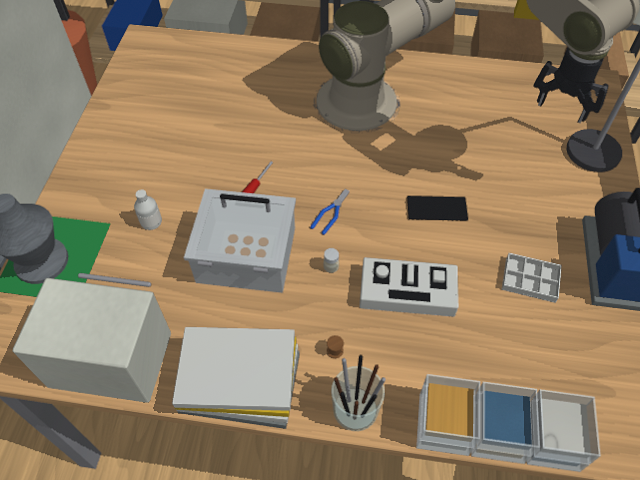

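View pics/side1.png

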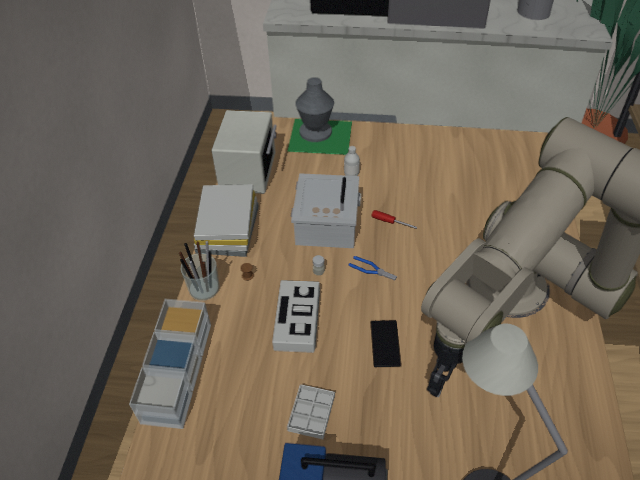

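The scene view shows the chamber (handle bar from 222,199 to 270,204) and the control box with keys: round at (382,271), oblong at (410,273), square at (438,277). The side view shows the same things, with the bar around (344,193) and keys near (304,291), (302,310), (300,328).

```bash
python3 - <<'E'
from h import *
import pickle
c=pickle.load(open('scene1.pkl','rb')); d=pickle.load(open('side1.pkl','rb'))
for n,u,v,z in [('round',382,271,58),('obl',410,273,58),('sq',438,277,58),('barL',223,199,148),('barR',270,204,148)]: print(n,onz(c,u,v,z))
for n,u,v,z in [('round',304,291,58),('obl',302,310,58),('sq',300,328,58),('barL',345,178,148),('barR',343,209,148)]: print(n,onz(d,u,v,z))
a=cv2.resize(c['pixels'][180:320,170:480],None,fx=2.5,fy=2.5,interpolation=2)
b=cv2.resize(d['pixels'][165:365,260:380],None,fx=3,fy=3,interpolation=2)
cv2.imwrite('pics/crA.png',a[:,:,::-1]);
E
```

```text
round [586.4 120.   58. ]
obl [582.6 180.8  58. ]
sq [583.9 241.6  58. ]
barL [ 509.7 -242.2  148. ]
barR [ 508.3 -138.   148. ]
round [580.1 130.4  58. ]
obl [577.3 194.8  58. ]
sq [575.  252.9  58. ]
barL [ 498.5 -243.8  148. ]
barR [ 493.4 -108.7  148. ]
```

View pics/crA.png

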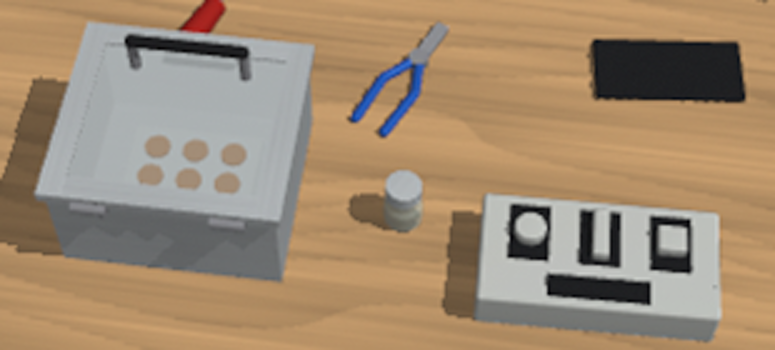

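Request:
play_rows --translation '[[-0.03,-0.007,0.002],[-0.08,-0.018,0.006],[-0.135,-0.03,0.01],[-0.19,-0.042,0.013],[-0.245,-0.054,0.017],[-0.3,-0.066,0.021],[-0.355,-0.079,0.025],[-0.405,-0.09,0.028],[-0.44,-0.097,0.031],[-0.44,-0.097,0.031]]' --rotation '[[0,0,0.08],[0,0,0.2],[0,0,0.34],[0,0,0.48],[0,0,0.62],[0,0,0.76],[0,0,0.9],[0,0,1.02],[0,0,1.115],[0,0,1.115]]' --gripper '[1,1,1,1,1,1,1,1,1,1]' --force 40

```text
time_s: 1.4
eef_pos: [584.5, 188.9, 199.1]
ee_rot: [-0.0, 0.708, 0.706, -0.001]
force: [-0.6, 0.1, -0.4]
grip_width: 0.002
grip_force: 0.0
```

```bash
python3 - <<'E'
from h import *
c=cap('wrist','w2'); save(c,'w2.pkl'); s=c['s']; print(s['time_s'],s['eef_pos'],s['ee_rot'],s['grip_width'],s['force'],s['joints'])
E
```

```text
1.4 [584.52241344 188.8786443  199.12357445] [-3.71772580e-04  7.08195091e-01  7.06016407e-01 -6.38584557e-04] 0.0024510788510322713 [-0.57742562  0.14593732 -0.43259002] [ 1.22149836e-01  5.35577087e-01  1.25393628e+00 -2.02930475e-04
  1.35354379e+00  1.25274848e-01]
```

View pics/w2.png

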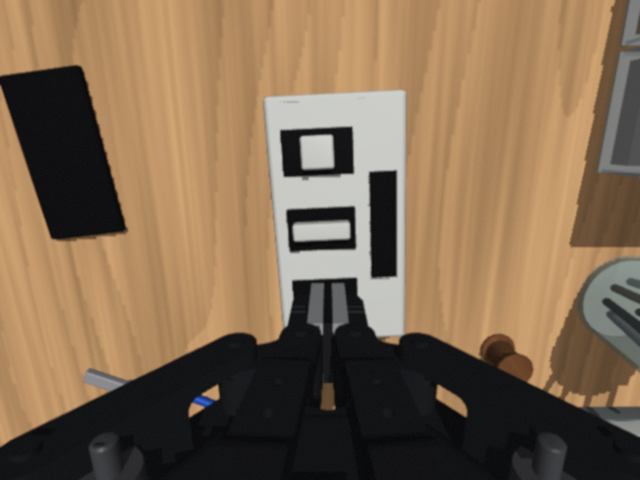

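The wrist view shows the square key at (317,152) and the oblong at (322,231), with the round key hidden behind the fingers.

```bash
python3 - <<'E'
from h import *
import pickle
c=pickle.load(open('w2.pkl','rb'))
g=c['pixels'].min(2)
m=(g>140).astype(np.uint8); m[:100]=0
n,l,st,ce=cv2.connectedComponentsWithStats(m[:290,280:360],connectivity=4)
for s,p in zip(st,ce):
    if 200<s[4]<4000: print(s,p+[280,0],onz(c,*(p+[280,0]),58))
print(onz(c,317,152,58),onz(c,322,231,58))
q=pickle.load(open('scene1.pkl','rb'));print(onz(q,382,269.6,58),onz(q,438.8,274,58))
E
```

```text
[  20  135   34   34 1038] [316.8371869  151.30924855] [577.2 246.9  58. ]
[ 13 222  57  19 954] [321.14360587 230.74947589] [580.  185.3  58. ]
[577.3 246.4  58. ] [580.6 185.   58. ]
[582.8 119.6  58. ] [576. 243.  58.]
```

Request:
play_rows --translation '[[-0.03,-0.001,0.02],[-0.065,-0.002,0.06],[-0.065,-0.002,0.1],[-0.065,-0.002,0.125],[-0.065,-0.002,0.135],[-0.065,-0.002,0.135]]' --rotation '[[0,0,0],[0,0,0],[0,0,0],[0,0,0],[0,0,0],[0,0,0]]' --gripper '[1,1,1,1,1,1]'

```text
time_s: 2.2
eef_pos: [581.3, 126.3, 65.6]
ee_rot: [-0.0, 0.707, 0.708, -0.0]
force: [-0.4, 0.0, 0.3]
grip_width: -0.0
grip_force: 0.0
```

Request:
play_rows --translation '[[0,0,0.004],[0,0,0.008],[0,0,0.011],[0,0,0.011]]' --rotation '[[0,0,0],[0,0,0],[0,0,0],[0,0,0]]' --gripper '[1,1,1,1]'

```text
time_s: 2.7
eef_pos: [581.8, 125.7, 54.5]
ee_rot: [0.0, 0.707, 0.707, 0.0]
force: [0.3, 1.0, 4.0]
grip_width: -0.001
grip_force: 1.4
```

Request:
play_rows --translation '[[0,0,0.002],[0,0,0.002],[0,0,0.002]]' --rotation '[[0,0,0],[0,0,0],[0,0,0]]' --gripper '[1,1,1]'

```text
time_s: 3.08
eef_pos: [581.7, 125.7, 52.5]
ee_rot: [0.0, 0.707, 0.707, 0.0]
force: [0.7, 0.9, 3.2]
grip_width: -0.0
grip_force: 1.9
```

Request:
play_rows --translation '[[0,0,0.0015],[0,0,0.0015]]' --rotation '[[0,0,0],[0,0,0]]' --gripper '[1,1]'

```text
time_s: 3.32
eef_pos: [581.8, 125.7, 51.9]
ee_rot: [0.0, 0.707, 0.707, 0.0]
force: [-1.9, 1.9, 12.3]
grip_width: 0.004
grip_force: 6.1
```

Bottomed: round is fully pressed. Release it and go to the square key.

Request:
play_rows --translation '[[0,0,-0.02],[0,0,-0.045],[0.05,-0.002,-0.045],[0.1,-0.004,-0.045],[0.121,-0.005,-0.045],[0.121,-0.005,-0.03],[0.121,-0.005,-0.014],[0.121,-0.005,-0.014]]' --rotation '[[0,0,0],[0,0,0],[0,0,0],[0,0,0],[0,0,0],[0,0,0],[0,0,0],[0,0,0]]' --gripper '[1,1,1,1,1,1,1,1]'

```text
time_s: 4.32
eef_pos: [575.8, 245.1, 62.6]
ee_rot: [-0.001, 0.708, 0.707, -0.002]
force: [0.4, -0.8, 0.9]
grip_width: 0.0
grip_force: 0.0
```

Request:
play_rows --translation '[[0,0,0.005],[0,0,0.009],[0,0,0.013],[0,0,0.014],[0,0,0.014]]' --rotation '[[0,0,0],[0,0,0],[0,0,0],[0,0,0],[0,0,0]]' --gripper '[1,1,1,1,1]'

```text
time_s: 4.95
eef_pos: [576.9, 246.2, 52.0]
ee_rot: [0.001, 0.707, 0.707, 0.0]
force: [-3.4, -3.7, 9.2]
grip_width: -0.0
grip_force: 4.8
```

Square pressed. Next the oblong at (580,185).

Request:
play_rows --translation '[[0,0,-0.02],[0,0,-0.045],[-0.03,0.002,-0.045],[-0.061,0.003,-0.045],[-0.061,0.003,-0.03],[-0.061,0.003,-0.014],[-0.061,0.003,-0.014]]' --rotation '[[0,0,0],[0,0,0],[0,0,0],[0,0,0],[0,0,0],[0,0,0],[0,0,0]]' --gripper '[1,1,1,1,1,1,1]'

```text
time_s: 5.82
eef_pos: [578.4, 186.4, 62.8]
ee_rot: [-0.001, 0.707, 0.707, -0.001]
force: [0.2, -0.2, 0.5]
grip_width: -0.002
grip_force: 0.0
```

Request:
play_rows --translation '[[0,0,0.005],[0,0,0.009],[0,0,0.013],[0,0,0.014],[0,0,0.014]]' --rotation '[[0,0,0],[0,0,0],[0,0,0],[0,0,0],[0,0,0]]' --gripper '[1,1,1,1,1]'

```text
time_s: 6.45
eef_pos: [579.7, 186.1, 52.0]
ee_rot: [0.0, 0.707, 0.707, 0.001]
force: [-3.4, 2.2, 9.9]
grip_width: 0.0
grip_force: 4.9
```

Request:
play_rows --translation '[[0,0,-0.04],[0,0,-0.09],[-0.04,-0.01,-0.15],[-0.09,-0.02,-0.2],[-0.15,-0.03,-0.22],[-0.21,-0.04,-0.22],[-0.27,-0.05,-0.22],[-0.33,-0.06,-0.22],[-0.39,-0.07,-0.22],[-0.426,-0.075,-0.22]]' --rotation '[[0,0,0],[0,0,0],[0,0,0],[0,0,0],[0,0,0],[0,0,0],[0,0,0],[0,0,0],[0,0,0],[0,0,0]]' --gripper '[1,1,0,-1,-1,-1,-1,-1,-1,-1]'

```text
time_s: 7.7
eef_pos: [503.6, -242.9, 270.7]
ee_rot: [0.0, 0.708, 0.707, -0.0]
force: [1.0, 0.4, -0.8]
grip_width: 1.0
grip_force: 0.0
```

Request:
play_rows --translation '[[0,0,0],[0,0,0]]' --rotation '[[0,0,0],[0,0,0]]' --gripper '[-1,-1]'

```text
time_s: 7.95
eef_pos: [504.5, -239.9, 270.7]
ee_rot: [-0.0, 0.707, 0.707, 0.0]
force: [-0.3, 0.7, 0.3]
grip_width: 1.0
grip_force: 0.0
```

```bash
python3 - <<'E'
from h import *
c=cap('wrist','w3'); save(c,'w3.pkl'); s=c['s']; print(s['time_s'],s['eef_pos'],s['ee_rot'],s['force'])
E
```

```text
7.95 [ 504.52559783 -239.91635819  270.6771986 ] [-1.51610415e-04  7.07096175e-01  7.07117369e-01  4.36116434e-05] [-0.30523543  0.69815429  0.27826796]
```

View pics/w3.png

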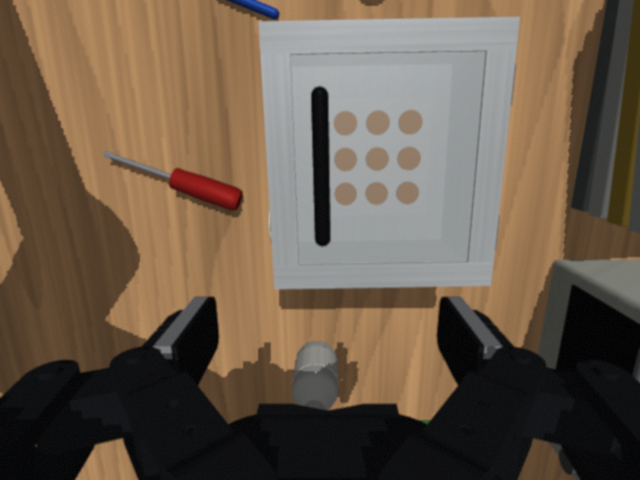

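The bar runs from (320,87) to (322,246); the resin bottle stands at (316,370), beyond the chamber's far side.

```bash
python3 - <<'E'
from h import *
import pickle
c=pickle.load(open('w3.pkl','rb'))
m=(c['pixels'].max(2)<60).astype(np.uint8); m[:60]=0;m[265:]=0;m[:,:290]=0;m[:,350:]=0
x,y,w,h=cv2.boundingRect(m); vs=[y+6,y+h//2,y+h-7]
print(x,y,w,h)
for v in vs: u=np.nonzero(m[v])[0].mean(); print(u,v,onz(c,u,v,148))
for p in [(261,22),(519,18),(491,287),(275,289)]: print(onz(c,*p,113))
print(onz(c,316,395,0), onz(c,316,350,110))
E
```

```text
312 87 18 159
319.0 93 [ 499.5 -142.8  148. ]
320.5 166 [ 500.2 -191.3  148. ]
322.5 239 [ 501.5 -245.1  148. ]
[456.7 -90.5 113. ]
[644.9 -87.6 113. ]
[ 649.3 -298.9  113. ]
[ 459.  -300.6  113. ]
[ 490.2 -500.7    0. ] [ 494.5 -363.5  110. ]
```

Request:
play_rows --translation '[[0.02,-0.002,0.01],[0.046,-0.004,0.03],[0.046,-0.004,0.06],[0.046,-0.004,0.09],[0.046,-0.004,0.115],[0.046,-0.004,0.135],[0.046,-0.004,0.142],[0.046,-0.004,0.142],[0.046,-0.004,0.142]]' --rotation '[[0,0,-0.015],[0,0,-0.015],[0,0,-0.015],[0,0,-0.015],[0,0,-0.015],[0,0,-0.015],[0,0,-0.015],[0,0,-0.015],[0,0,-0.015]]' --gripper '[-1,-1,-1,-1,-1,-1,-1,-1,-1]'

```text
time_s: 9.12
eef_pos: [500.9, -194.3, 129.7]
ee_rot: [0.001, 0.702, 0.713, 0.0]
force: [-0.4, 0.1, 0.7]
grip_width: 1.001
grip_force: 0.0
```

Request:
play_rows --translation '[[0,0,0],[0,0,0],[0,0,0],[0,0,0],[0,0,0],[0,0,0],[0,0,0],[0,0,0]]' --rotation '[[0,0,0],[0,0,0],[0,0,0],[0,0,0],[0,0,0],[0,0,0],[0,0,0],[0,0,0]]' --gripper '[0.3,0.7,1,1,1,1,1,1]' --force 60

```text
time_s: 10.12
eef_pos: [499.9, -194.4, 129.0]
ee_rot: [-0.001, 0.702, 0.712, -0.001]
force: [-5.7, 0.5, 4.1]
grip_width: 0.115
grip_force: 58.4
```

Grip on the bar is 58 N at bar width. Lift slowly along the hinge arc.

Request:
play_rows --translation '[[0.0004,0.0,-0.0018],[0.0,0.0007,-0.0036],[0.0,0.0011,-0.0054],[0.0,0.0015,-0.0072],[0.0,0.002,-0.009],[0.0,0.0024,-0.0108],[0.0,0.0029,-0.0125],[0.0,0.0033,-0.0143],[0.0,0.0033,-0.0143]]' --rotation '[[0.0125,0,0],[0.025,0,0],[0.0375,0,0],[0.05,0,0],[0.0625,0,0],[0.075,0,0],[0.0875,0,0],[0.1,0,0],[0.1,0,0]]' --gripper '[1,1,1,1,1,1,1,1,1]'

```text
time_s: 11.25
eef_pos: [503.0, -194.3, 142.9]
ee_rot: [-0.036, 0.701, 0.711, -0.037]
force: [-6.8, -1.2, 0.6]
grip_width: 0.115
grip_force: 59.9
```

Request:
play_rows --translation '[[0.0,0.0003,-0.0018],[0.0,0.0007,-0.0036],[0.0,0.0011,-0.0054],[0.0,0.0015,-0.0072],[0.0,0.002,-0.009],[0.0,0.0024,-0.0108],[0.0,0.0029,-0.0125],[0.0,0.0033,-0.0143],[0.0,0.0033,-0.0143],[0.0,0.0033,-0.0143]]' --rotation '[[0.0125,0,0],[0.025,0,0],[0.0375,0,0],[0.05,0,0],[0.0625,0,0],[0.075,0,0],[0.0875,0,0],[0.1,0,0],[0.1,0,0],[0.1,0,0]]' --gripper '[1,1,1,1,1,1,1,1,1,1]'

```text
time_s: 12.5
eef_pos: [507.7, -194.3, 156.9]
ee_rot: [-0.071, 0.698, 0.709, -0.072]
force: [-5.9, -1.3, 1.6]
grip_width: 0.115
grip_force: 59.8
```

```bash
python3 - <<'E'
from h import *
c=cap('scene'); d=cap('side'); s=d['s']; print(s['eef_pos'],s['force'],s['grip_width'],s['grip_force'],abs(s['dq']).max())
a=cv2.resize(c['pixels'][130:320,160:350],(400,400),interpolation=2); b=cv2.resize(d['pixels'][140:280,260:400],(400,400),interpolation=2)
cv2.imwrite('pics/end.png',np.hstack([a,b])[:,:,::-1])
E
```

```text
[ 507.66716805 -194.23908526  156.91208569] [-6.97049372 -0.21914353  0.74407589] 0.11717523249566929 59.82559025287628 0.001937613711968263
```

View pics/end.png

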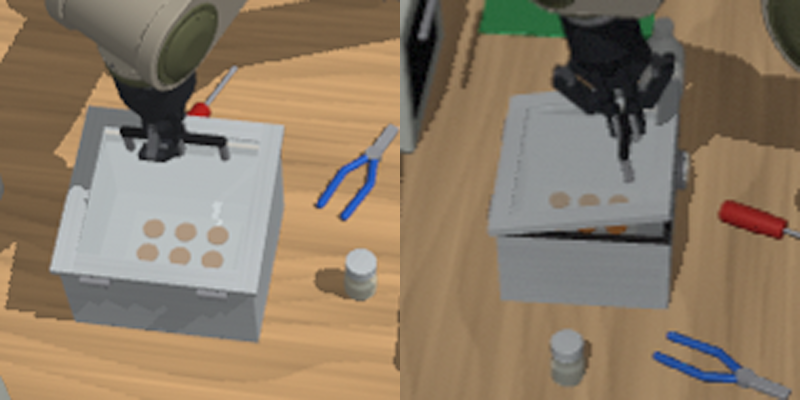

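The pictures show the lid ajar, with the gripper still on the bar (about 150,140 in the left half). The wedge gap at (640,230) in the right half agrees with about 0.19 rad from the TCP rise. The bystanders in view have not moved.

```bash
python3 -c "
from rig import ctrl
print(ctrl.finish_job())"
```

```text
the job is handed in; nothing more can be done
None
```

I pressed the round, square and oblong keys in that order, one at a time with the lid shut. I then broke the lid's seal and handed the job in with the gripper still holding the lid at about 0.19 rad (front edge roughly 3.5 cm up); no verdict came back.

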